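# Push the oval tin into the packed row on the rail shelf

## Robot

A 6-joint arm with a two-finger parallel gripper is mounted at the origin on the work surface. World frame = base frame: x ahead of the robot, y to its left, z up, the work surface at z = 0. Lengths are in m, angles in degrees, forces in N, time in s.
With the tool pointing down it reaches from about 0.35 to 0.875 m from the base axis. Payload 4.2 kg.
Tool frame: the origin (TCP) lies midway between the tips of the shut fingers; the grasp point (between the pads) lies 19 mm behind it; z points along the fingers, y is the line along which they close (so a half turn about z gives the same grasp; the last joint's range is limited). The gripper opens to 87 mm and grips with 3 to 60 N. Pads are 19 mm wide; open, the fingers measure 117 mm over their backs; the gripper's body (75 mm by 190 mm) begins 51 mm behind the grasp point.
Start: joints at [84.947, 22.042, 0.453, 0, -68.411, -14.817], TCP at [0.212, 0.588, 0.223] pointing down, gripper open.
Joint ranges: [-179.83, 179.83], [-69.29, 118.12], [-61.27, 80.66], [-181.25, 117.63], [-171.15, -9.14], [-177.46, 177.46]. Speed limits (degrees/s): [159.86, 159.86, 180, 180, 180, 180].

## Interface

Orientations are given as a 3x3 rotation matrix whose columns are the frame's x, y, z axes.
In Python, from station import r, cams gives the robot as it stands.
- The arm moves only by the tool play_rows, never from a script. Its argument "commands" is text: rows parted by semicolons, each of 6 numbers parted by spaces: the shift along the world's x, y, z normalised to -1 to 1, where 1 is 30 mm, then the turn, a rotation vector about the world's x, y, z normalised to -1 to 1, where 1 is 0.15 rad. A call has 1 to 20 rows; each row shifts and turns the commanded pose from where the row before left it; what a row does not reach is not made up. A row lasts 1/10 s, in which the tool goes at most 50 mm and 8.59 degrees, less where a joint would pass 70% of its speed; a pose out of reach is approached as far as the arm can. A call with a number of a shift or a turn outside -1 to 1 is refused whole. A call with a gripper value outside its range is refused whole. "grip" is the finger opening in mm, from 0 to 87, set as the call begins (left out, the last holds). The fingers move at their own pace and stop on an object; the grip force is fixed at half the most. Time passes only in rows, so rows that do not move let the fingers close. It gives the time, the measured TCP pose, the force, the opening and the grip force at its end, in the units of the state.
- r.sense(): the state, without advancing time (a new reading comes with each control period).
- cams.capture(name): name is "side" or "top" or "wrist"; returns (picture, depth): 400x640x3 uint8, blue, green, red; 400x640 float32, m along the optical axis (not along the pixel's ray), 0 where there is no reading.
- cams.camera_info(name): a dict with "mtx" (3x3 intrinsics, pixels), "k1" (the pictures are not rectified: a ray, as slopes to the right and down, at radius r is drawn at 1 + k1 r^2 times it, then the intrinsics apply), "R" (3x3) and "t" (3): a world point X has camera coordinates R X + t. Camera axes: x right, y down, z forward; pixel columns grow to the right and rows downward; lengths in m; the calibration is good to about 2 mm. A picture is of the moment at which its call begins: read the wrist's pose just before it. camera_info takes no time and is no camera call; for the wrist camera it gives the pose at the moment of the call.
- r.finish_job(): hands the job in; it is judged then, once.
The state is a dict: "time_s": time; "joints": joint angles; "joint_velocities": joint speeds; "effort": joint torques, N m; "tcp_pos": TCP position; "ee_rot": TCP orientation; "wrist_force": force on the tool from outside, world axes, zero at the start; "moment": the same for the moment, N m; "gripper_width": opening from 0.0 (shut) to 1.0 (fully open); "gripper_force": force on a finger pad.
Only numpy, scipy, OpenCV 4.12 (cv2) and the standard library are available. Lean on these libraries where they do the work, as an engineer would, in place of code of your own. Each camera call takes 0.05 s, during which the arm holds its last target. There are 200 camera calls.

## Task

Pick up the thin oval aluminium tin that stands alone on the counter and push it, upright and lengthwise, into the packed row on the rail shelf (open towards the robot), directly to the right (seen from the robot) of the case with the knob on its lid, between that case and the next one. The gaps are narrower than the tin, so nudge the neighbours apart without toppling them or lifting them out, and push the tin fully home against the back rail so that it is flush with the row. Leave all the other things where they are.

Things in the scene. Friction and masses are not known exactly. Their poses are not given: they have to be found in the camera images.
- tin: The thin closed oval aluminium tin to be put away: 100 mm long, 30 mm thick, 75 mm high, ends fully rounded (radius 15 mm) seen from above, flat plain top, about 0.16 kg. It starts standing upright on the counter, on the left or the right in front of the shelf. Origin: centre of its underside; x along its length, y across its thickness, z up. Either end may go in first.
- shelf: Fixed stainless steel rail shelf, 660 mm long (its y), 125 mm deep (its x), flat top 60 mm above the counter, front edge open, no lip. Origin: on the counter under the middle of the top; x points away from the robot to the back rail, y left along the shelf, z up. End posts at y = +-326 mm, 235 mm high, with a loofah handle and a body scrubber hung on their outer sides.
- row_home (a point): Middle of the row, on the shelf's top (60 mm over the counter), axes as the shelf's. A tin or case that is fully home has its centre at this point's x. The row stands between two upright dividers, 55 mm high, 104 mm long, inner faces 97 mm to each side (y) of this point. The row's outer (robot-side) face is 50 mm in front of it.
- back_rail (a point): Middle of the front of the upper back bar, 50 mm from row_home along x and 50 mm above the top. The back rail is two level 8 mm bars along y, 20 and 50 mm above the top, that stop the tins.
- knob_case: Oval aluminium case, the only one with a knob on its lid (24 mm wide, 20 mm high): 100 long, 36 thick, 75 high without knob, end radius 18 mm; loose, 0.2 kg. Origin: centre of underside; x along its length, away from the robot, y left, z up. Any place in the row but the rightmost. The 4 cases start about 9 mm apart, 11 mm off the dividers, and slide easily apart (20 mm of play is left with the tin in).
- case_a: White plastic oval case standing on edge in the row, same outline as knob_case (100 long, 36 thick, 75 high) with a plain flat top; loose. Origin: centre of its underside; x along its length, y across its thickness, z up. About 0.2 kg.
- case_b: Aluminium oval case standing on edge in the row, same outline as knob_case (100 long, 36 thick, 75 high) with a plain flat top; loose. Origin: centre of its underside; x along its length, y across its thickness, z up. About 0.2 kg.
- case_c: White plastic oval case standing on edge in the row, same outline as knob_case (100 long, 36 thick, 75 high) with a plain flat top; loose. Origin: centre of its underside; x along its length, y across its thickness, z up. About 0.2 kg. It is always the rightmost (lowest y) of the row.
- shaving_bowl: White ceramic bowl, 104 mm across, 46 mm high, loose on the counter in front of the shelf, on the other side from the tin; leave it alone. Origin: centre of its underside.
- round_tin: Closed round aluminium tin, 75 mm across, 30 mm high, loose on the shelf to the left of the row; leave it alone. Origin: centre of its underside.
- nail_clipper: Grey plastic nail clipper, about 65 mm long, 20 mm high, loose on the shelf to the right of the row; leave it alone. Origin: centre of its underside.
Things that resemble listed ones, but are neither listed nor needed, are in the scene too. What is shaped like the case_b but red is not meant.

How it is judged (in metres and radians):
On the way, in this order (a step that is already met when the one before it is completed fails the run):
1. the tin is lifted off the counter (height (world z) of tin above 0.05 m), for 0.1 s.
2. the tin's front end is pushed well in between the knob case and its right neighbour, standing upright on the shelf or nearly (y of tin in the frame of knob_case between -0.06 and -0.026 m and x of tin in the frame of shelf above -0.055 m and z of tin in the frame of shelf below 0.075 m and angle between tin's own z axis and vertical below 0.2 rad), for 0.1 s.
At the end, for the whole second after the job is handed in: Tin upright on the shelf (0.1 rad), directly right of the knob case (centres 26-60 mm apart), lengthwise within 0.2 rad, home at the back rail within 6 mm; all four cases upright (0.1 rad) on the shelf between 12 mm forward and 10 mm back of home; all at rest (angle between each of knob_case, case_a, case_b, case_c, tin's own z axis and vertical below 0.1 rad and x of knob_case in the frame of shelf between -0.012 and 0.01 m and z of each of knob_case, case_a, case_b, case_c in the frame of shelf below 0.066 m and x of case_a in the frame of shelf between -0.012 and 0.01 m and x of case_b in the frame of shelf between -0.012 and 0.01 m and x of case_c in the frame of shelf between -0.012 and 0.01 m and y of tin in the frame of knob_case between -0.06 and -0.026 m and angle between the x axis of tin and the x axis of shelf, either way round below 0.2 rad and x of tin in the frame of shelf between -0.006 and 0.006 m and z of tin in the frame of shelf between 0.056 and 0.065 m and y of tin in the frame of shelf between -0.098 and 0.098 m and linear speed of each of tin, knob_case, case_a, case_b, case_c below 0.02 m/s); the robot touches nothing.
It fails at once if a case of the row is toppled (tilted over 0.35 rad) (angle between any of knob_case, case_a, case_b, case_c's own z axis and vertical above 0.35 rad).
It fails at once if a case of the row is lifted off the shelf by over 20 mm (height (world z) of any of knob_case, case_a, case_b, case_c above 0.08 m).
It fails at once if a bystander (bowl, round tin or nail clipper) is moved by over 30 mm (distance of any of shaving_bowl, round_tin, nail_clipper from where it was at the start of the episode above 0.03 m).
It also fails if it takes over 58 s, if anything falls off the work surface, if the arm or the gripper's body presses on something with over 40 N, if the wrist force passes 120 N, or if a joint passes its speed limit or range.

## Working session

There is one attempt and no reset: what is moved stays moved. The work goes in short steps, Python scripts to look and compute and a tool call to move; the robot and the scene stay as the last step left them, time stands still between calls to the robot, and variables do not carry over. Pictures are saved under pics/ and viewed, at most 10 in all, crops included, and the job is handed in when it is done.

Besides the shell and the picture viewer there is one more tool, called after "Request:" as a command line: name --argument value ..., lists and objects as JSON in quotes. play_rows: Moves the arm, as the interface text tells. Scaled input: -1 to 1 covers 30 mm each way for a shift and 0.15 rad each way for a turn. Its arguments: {"type":"object","properties":{"commands":{"type":"string"},"grip":{"type":"number"}},"required":["commands"]}

```bash
mkdir -p pics; ls; python3 - <<'E'
from station import r,cams
import cv2,numpy as np
s=r.sense();print(s['time_s'],s['tcp_pos'],s['ee_rot'],s['gripper_width'])
for n in ('top','side'):
    p,d=cams.capture(n);cv2.imwrite(f'pics/{n}0.png',p);np.save(f'{n}0.npy',d)
    i=cams.camera_info(n);print(n,i)
E
```

```text
pics
0.0 [0.21221463 0.58722635 0.22145421] [[ 9.40397118e-01 -3.40077743e-01 -6.22963742e-04]
 [-3.40078290e-01 -9.40394788e-01 -2.09736174e-03]
 [ 1.27434193e-04  2.18420939e-03 -9.99997606e-01]] 0.9952145683405025
top {'mtx': array([[396.19971052,   0.        , 322.01416883],
       [  0.        , 396.19971052, 198.75487909],
       [  0.        ,   0.        ,   1.        ]]), 'k1': -0.029263641382433116, 'R': array([[ 0.01945464, -0.99977008, -0.00901702],
       [-0.9838446 , -0.01753787, -0.17816349],
       [ 0.17796439,  0.01233745, -0.98395958]]), 't': array([0.05451233, 0.55844507, 0.82125175])}
side {'mtx': array([[519.99541163,   0.        , 308.95835398],
       [  0.        , 519.99541163, 206.93565158],
       [  0.        ,   0.        ,   1.        ]]), 'k1': -0.12107944751138563, 'R': array([[ 0.95199736, -0.30609427,  0.00270672],
       [-0.1405872 , -0.44506698, -0.8843928 ],
       [ 0.27191224,  0.84155908, -0.46673552]]), 't': array([-0.50844888,  0.18614945,  0.97819009])}
```

View pics/top0.png

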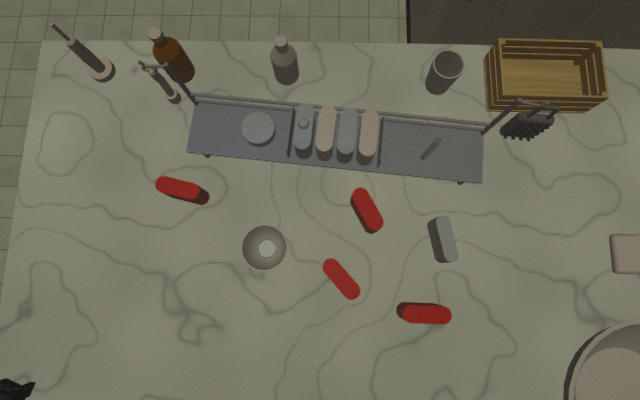

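View pics/side0.png

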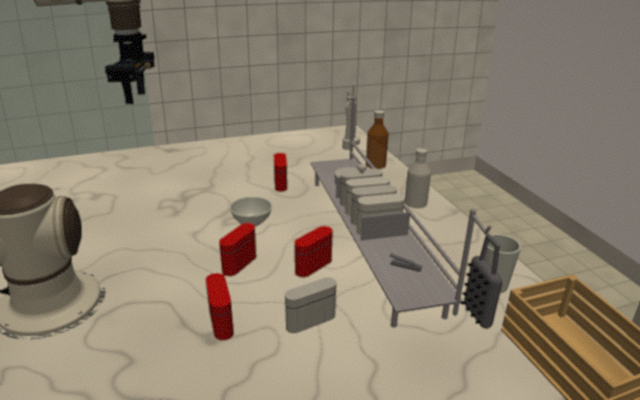

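The top view shows the tin at about (443,239). The shelf row runs from (304,122), where the knob case is leftmost, to (369,133). Red decoys lie around it. I'll measure with depth and height masks.

```bash
cat > h.py <<'E'
import cv2,numpy as np
from station import r,cams
def rays(i,uv):
    uv=np.asarray(uv,float).reshape(-1,1,2)
    n=cv2.undistortPoints(uv,i['mtx'],np.array([i['k1'],0,0,0,0])).reshape(-1,2)
    return np.c_[n,np.ones(len(n))]
def cloud(i,d):
    v,u=np.mgrid[:400,:640]; n=rays(i,np.c_[u.ravel(),v.ravel()])
    X=(n*d.reshape(-1,1)-i['t'])@i['R']; X[d.ravel()<=0]=np.nan
    return X.reshape(400,640,3)
def onplane(i,uv,z):
    n=rays(i,uv)@i['R']; c=-i['R'].T@i['t']
    return c+n*((z-c[2])/n[:,2])[:,None]
def rect(P):
    (c,s,a)=cv2.minAreaRect((P[:,:2]*1000).astype(np.float32)); 
    return np.round(c,1),np.round(s,1),round(a,1)
E
python3 - <<'E'
from h import *
i=cams.camera_info('top');d=np.load('top0.npy');p=cv2.imread('pics/top0.png')
X=cloud(i,d);z=X[...,2]
print('counter z',np.nanmedian(z[300:380,100:300]),'shelf z',np.nanmedian(z[140:150,390:420]))
def comps(lo,hi,box,mn=60):
    x0,y0,x1,y1=box
    m=np.zeros(z.shape,np.uint8);m[y0:y1,x0:x1]=((z>lo)&(z<hi))[y0:y1,x0:x1]
    n,l,st,c=cv2.connectedComponentsWithStats(m,connectivity=4)
    for k in range(1,n):
        if st[k,4]>mn:
            ys,xs=np.nonzero(l==k); P=onplane(i,np.c_[xs,ys],(lo+hi)/2)
            print(np.round(c[k]),st[k,4],rect(P),np.nanmedian(z[l==k]).round(4))
print('tin');comps(.062,.088,(410,200,480,280))
print('red');comps(.062,.088,(130,165,470,340))
print('row');comps(.120,.148,(280,90,395,175))
print('row top/knob');comps(.143,.17,(280,90,395,175),5)
print('shelf');comps(.045,.075,(170,80,500,200))
# shelf front edge from shelf-level points
m=(z>.05)&(z<.07);
xs=[];
for u in range(200,480,5):
    v=np.nonzero(m[120:200,u])[0]
    if len(v): xs.append((u,120+v.max()))
P=onplane(i,xs,.06);f=cv2.fitLine(P[:,:2].astype(np.float32),cv2.DIST_HUBER,0,.001,.001).ravel();print('front line',f)
c=p[80:180,270:400];cv2.imwrite('pics/row.png',cv2.resize(c,None,fx=6,fy=6,interpolation=cv2.INTER_CUBIC))
E
```

```text
counter z -0.00011627107024501541 shelf z 0.06008062173496806
tin
[446. 238.] 722 (array([ 473.7, -196.9]), array([99.5, 34.1]), 12.5) 0.0746
red
[178. 187.] 741 (array([572.3, 377.6]), array([105.2,  37. ]), 76.9) 0.0752
[367. 209.] 726 (array([533.2, -30.9]), array([98.2, 37.8]), 28.8) 0.0749
[446. 238.] 722 (array([ 473.7, -196.9]), array([99.5, 34.1]), 12.5) 0.0746
[341. 279.] 777 (array([386.5,  22.6]), array([97.4, 36.6]), 40.4) 0.0748
[426. 314.] 870 (array([ 318. , -151.5]), array([101.9,  37.1]), 88.5) 0.0744
row
[304. 127.] 704 (array([693.3, 104. ]), array([ 37., 103.]), 85.3) 0.1352
[326. 129.] 771 (array([689.5,  58.6]), array([ 36.2, 102.7]), 84.5) 0.1351
[347. 131.] 770 (array([685. ,  16.3]), array([ 36. , 104.2]), 85.3) 0.1352
[368. 133.] 798 (array([681.2, -27.4]), array([ 36.8, 103.9]), 84.2) 0.1349
row top/knob
[303. 123.] 96 (array([691.5, 103.6]), array([22. , 20.9]), 19.2) 0.1535
shelf
[440.  84.] 112 (array([ 829.1, -203.3]), array([55.4, 17. ]), 83.5) 0.0598
[496.  91.] 138 (array([ 813.2, -328.8]), array([14.5, 57. ]), 89.5) 0.0582
[343. 145.] 10838 (array([687.2,  38.4]), array([666.4, 122.2]), 84.7) 0.0602
[198. 194.] 88 (array([559.2, 339.9]), array([24.5, 37.9]), 57.6) 0.0645
front line [0.09239692 0.99572223 0.62624145 0.02815365]
```

View pics/row.png

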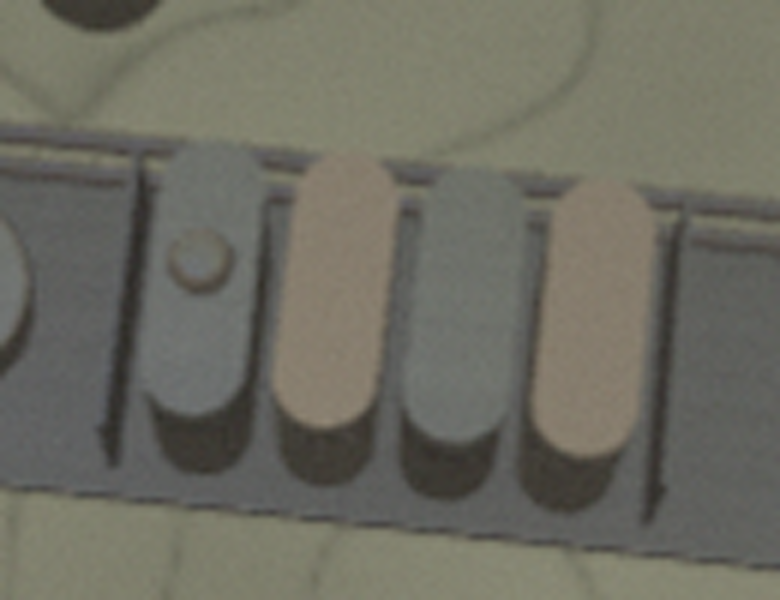

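The knob case is leftmost, with a white case directly right of it. In shelf axes the row's x is 0.6807 and the yaw is −5.3°. I'll move to hover over the tin's near half.

Request:
play_rows --commands "0.8 -0.94 0 0 0 0.135;0.8 -0.94 0 0 0 0.135;0.8 -0.94 0 0 0 0.135;0.8 -0.94 0 0 0 0.135;0.8 -0.94 0 0 0 0.135;0.8 -0.94 0 0 0 0.135;0.8 -0.94 0 0 0 0.135;0.8 -0.94 0 0 0 0.135;0.8 -0.94 0 0 0 0.135;0.8 -0.94 0 0 0 0.135;0 -0.94 0 0 0 0.135;0 -0.94 0 0 0 0.135;0 -0.94 0 0 0 0.135;0 -0.94 0 0 0 0.135;0 -0.94 0 0 0 0.135;0 -0.94 0 0 0 0.135;0 -0.94 0 0 0 0.135;0 -0.94 0 0 0 0.135;0 -0.94 0 0 0 0.135;0 -0.94 0 0 0 0.135" --grip 87

```text
time_s: 2.1
tcp_pos: [0.4519, 0.0226, 0.2223]
ee_rot: [[0.998, 0.059, -0.001], [0.059, -0.998, -0.0], [-0.001, -0.0, -1.0]]
wrist_force: [1.2, 0.0, 0.0]
gripper_width: 1.007
gripper_force: 0.0
```

Request:
play_rows --commands "0 -0.94 0 0 0 0.135;0 -0.94 0 0 0 0.135;0 -0.94 0 0 0 0.135;0 -0.94 0 0 0 0.135;0 -0.94 0 0 0 0.135;0 -0.94 0 0 0 0.135;0 -0.94 0 0 0 0.135;0 -0.94 0 0 0 0.135;0 0 0 0 0 0;0 0 0 0 0 0"

```text
time_s: 3.1
tcp_pos: [0.4519, -0.2021, 0.222]
ee_rot: [[0.976, 0.217, -0.001], [0.217, -0.976, 0.0], [-0.001, -0.001, -1.0]]
wrist_force: [0.4, -0.2, -0.2]
gripper_width: 1.0
gripper_force: 0.0
```

```bash
python3 - <<'E'
from h import *
s=r.sense();print(s['tcp_pos'],s['ee_rot'][:,0],s['ee_rot'][:,2],s['wrist_force'],s['joints'])
i=cams.camera_info('wrist');p,d=cams.capture('wrist');cv2.imwrite('pics/w1.png',p)
X=cloud(i,d);z=X[...,2];m=((z>.070)&(z<.08)).astype(np.uint8)
n,l,st,c=cv2.connectedComponentsWithStats(m,connectivity=4)
for k in range(1,n):
    if st[k,4]>300: 
        P=X[l==k];print(np.round(c[k]),st[k],rect(P),np.nanmedian(P[:,2]))
E
```

```text
[ 0.45193574 -0.20205744  0.22200267] [ 0.97624327  0.216675   -0.00100666] [-1.14019375e-03  4.91283327e-04 -9.99999229e-01] [ 0.36239871 -0.21880847 -0.20799871] [-5.27137254e+00  9.38352481e+00 -1.73001369e+01 -2.46384670e-02
 -6.33839785e+01  1.07796224e+02]
[166.  71.] [ 134   16   65  109 4050] (array([533.1, -32.6]), array([99.6, 37.5]), 29.2) 0.07537842116062896
[325. 169.] [ 310  120   31  101 2854] (array([ 472.9, -199.8]), array([99.7, 29.7]), 12.0) 0.0752556440923362
[ 95. 196.] [  66  164   70   61 2290] (array([392.2,  27.9]), array([82.8, 38.6]), 41.6) 0.07534916044748183
[261. 300.] [ 222  281   77   38 2080] (array([ 317.5, -162. ]), array([82.1, 38.6]), 88.9) 0.07518183904054832
```

View pics/w1.png

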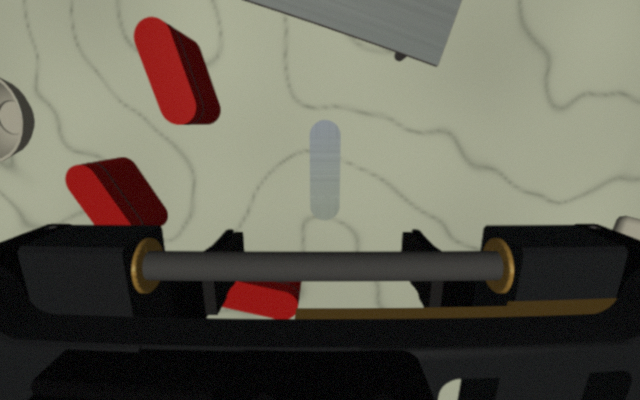

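The wrist view shows the tin at (325,169), centred under the hand. Refined, its centre is (472.9,−199.8) and its long axis is at 12.0°. I'll descend and grip its near half.

Request:
play_rows --commands "-0.117 -0.1 -0.5 0 0 -0.05;0 0 -0.9 0 0 0;0 0 -0.9 0 0 0;0 0 -0.9 0 0 0;0 0 -0.9 0 0 0;0 0 -0.9 0 0 0;0 0 -0.8 0 0 0;0 0 -0.43 0 0 0;0 0 0 0 0 0;0 0 0 0 0 0"

```text
time_s: 4.15
tcp_pos: [0.4494, -0.2042, 0.036]
ee_rot: [[0.977, 0.213, 0.0], [0.213, -0.977, -0.0], [0.0, 0.0, -1.0]]
wrist_force: [0.1, 0.2, -0.6]
gripper_width: 1.0
gripper_force: 0.0
```

Request:
play_rows --commands "0 0 0 0 0 0;0 0 0 0 0 0;0 0 0 0 0 0;0 0 0 0 0 0;0 0 0 0 0 0;0 0 0 0 0 0;0 0 0 0 0 0;0 0 0 0 0 0;0 0 0 0 0 0;0 0 0 0 0 0" --grip 0

```text
time_s: 5.15
tcp_pos: [0.4489, -0.2048, 0.0356]
ee_rot: [[0.977, 0.211, -0.0], [0.211, -0.977, -0.0], [-0.0, -0.0, -1.0]]
wrist_force: [-0.2, 1.1, 1.0]
gripper_width: 0.344
gripper_force: 30.0
```

Gripped at a width of 29.9 mm. I'll lift, turn and carry it to a point in front of the gap.

Request:
play_rows --commands "0 0 0.83 0 0 0;0 0 0.83 0 0 0;0 0 0.83 0 0 0;0 0 0.83 0 0 0;0.286 0.827 0 0 0 -0.17;0.286 0.827 0 0 0 -0.17;0.286 0.827 0 0 0 -0.17;0.286 0.827 0 0 0 -0.17;0.286 0.827 0 0 0 -0.17;0.286 0.827 0 0 0 -0.17;0.286 0.827 0 0 0 -0.17;0.286 0.827 0 0 0 -0.17;0.286 0.827 0 0 0 -0.17;0.286 0.827 0 0 0 -0.17;0.286 0.827 0 0 0 -0.17;0.286 0.827 0 0 0 -0.17;0 0 0 0 0 0;0 0 0 0 0 0"

```text
time_s: 6.95
tcp_pos: [0.5511, 0.0931, 0.1343]
ee_rot: [[0.996, -0.092, -0.002], [-0.092, -0.996, -0.001], [-0.002, 0.001, -1.0]]
wrist_force: [-0.5, -0.8, -2.3]
gripper_width: 0.344
gripper_force: 30.0
```

```bash
python3 - <<'E'
from h import *
s=r.sense();print(s['tcp_pos'],s['ee_rot'][:,0],s['wrist_force'],s['joints'])
i=cams.camera_info('wrist');p,d=cams.capture('wrist');cv2.imwrite('pics/w2.png',p)
X=cloud(i,d);z=X[...,2];m=((z>.125)&(z<.145)).astype(np.uint8)
n,l,st,c=cv2.connectedComponentsWithStats(m,connectivity=4)
ex=np.array([.9957,-.0924]);ey=np.array([.0924,.9957])
for lo,hi in((.125,.145),(.165,.185)):
  m=((z>lo)&(z<hi)).astype(np.uint8);n,l,st,c=cv2.connectedComponentsWithStats(m,connectivity=4)
  for k in range(1,n):
    if st[k,4]>300:
        P=X[l==k];q=rect(P);print(np.round(c[k]),st[k],q,np.nanmedian(P[:,2]),'s:',ex@q[0],ey@q[0])
E
```

```text
[0.5510746  0.09311287 0.13432294] [ 0.99573041 -0.09228293 -0.00219534] [-0.54359649 -0.80665214 -2.28877865] [ 2.61900134e+01  2.03267458e+01 -1.59320319e+01 -3.17030914e-02
 -5.38730428e+01  5.85337904e+01]
[271.  34.] [ 231    0   79   77 5179] (array([660.4, 108. ]), array([36.6, 33.5]), 84.4) 0.13523956199237566 s: 647.58108 168.55656
[366.  33.] [ 328    0   78   76 5056] (array([656.4,  62.4]), array([36.2, 32.9]), 85.7) 0.1352011760655602 s: 647.81172 122.78304
[456.  34.] [ 416    0   84   78 5488] (array([653.1,  18.5]), array([37.5, 35.6]), 82.5) 0.13512951986176375 s: 648.5822700000001 78.76689
[541.  36.] [ 500    0   87   80 5764] (array([650.1, -25.7]), array([38.2, 38. ]), 83.5) 0.13499617505985656 s: 649.67925 34.47975
[322. 180.] [  284   102    78   150 10617] (array([595.8,  89.1]), array([30.3, 60.2]), 84.6) 0.17388082194955579 s: 585.00522 143.76879
[322. 294.] [ 272  281  101   27 2556] (array([548.4,  93.5]), array([39.8, 19.2]), 84.3) 0.17427431201681548 s: 537.40248 143.77011
```

View pics/w2.png

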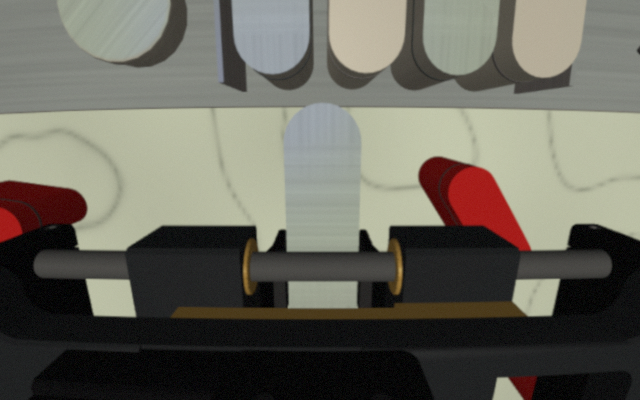

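The wrist view shows the tin front at (322,105), pointing at the gap between the knob case (271) and the white case (366). I'll lower it to just above shelf level, then advance slowly.

Request:
play_rows --commands "0 0.02 -0.6 0 0 0;0 0 -0.6 0 0 0;0 0 0 0 0 0;0 0 0 0 0 0;0.199 -0.0185 0 0 0 0;0.199 -0.0185 0 0 0 0;0.199 -0.0185 0 0 0 0;0.199 -0.0185 0 0 0 0;0.199 -0.0185 0 0 0 0;0.199 -0.0185 0 0 0 0;0 0 0 0 0 0"

```text
time_s: 8.1
tcp_pos: [0.5886, 0.0901, 0.0991]
ee_rot: [[0.996, -0.093, 0.001], [-0.093, -0.996, -0.0], [0.001, -0.0, -1.0]]
wrist_force: [0.2, 1.0, -2.7]
gripper_width: 0.341
gripper_force: 30.0
```

Request:
play_rows --commands "0.133 -0.0123 -0.02 0 0 0;0.133 -0.0123 -0.02 0 0 0;0.133 -0.0123 0 0 0 0;0.133 -0.0123 0 0 0 0;0.133 -0.0123 0 0 0 0"

```text
time_s: 8.6
tcp_pos: [0.608, 0.0884, 0.098]
ee_rot: [[0.996, -0.093, -0.0], [-0.093, -0.996, 0.0], [-0.0, -0.0, -1.0]]
wrist_force: [-0.8, 1.1, -1.7]
gripper_width: 0.342
gripper_force: 30.0
```

```bash
cat >> h.py <<'E'
ex=np.array([.9957,-.0924]);ey=np.array([.0924,.9957])
def row(name,fn=None):
    s=r.sense();print('tcp',ex@s['tcp_pos'][:2]*1000-680.7,ey@s['tcp_pos'][:2]*1000,s['tcp_pos'][2],s['wrist_force'])
    i=cams.camera_info(name);p,d=cams.capture(name)
    if fn: cv2.imwrite(fn,p)
    X=cloud(i,d);z=X[...,2]
    S=X[...,:2]@ex-.6807;Y=X[...,:2]@ey
    m=((z>.127)&(z<.145)&(S>-.15)&(S<.07)&(Y>-.05)&(Y<.25)).astype(np.uint8)
    n,l,st,c=cv2.connectedComponentsWithStats(m,connectivity=4)
    for k in range(1,n):
        if st[k,4]>60:
            P=np.c_[S[l==k],Y[l==k]];q=rect(P);f=np.linalg.lstsq(np.c_[X[l==k][:,:2],np.ones(st[k,4])],X[l==k][:,2],rcond=None)[0]
            print(np.round(c[k]),st[k,4],q,'z',np.nanmedian(z[l==k]).round(4),'tilt',f[:2].round(3),'S',P[:,0].min().round(4),P[:,0].max().round(4))
E
python3 - <<'E'
from h import *
row('wrist','pics/w3.png');row('top')
E
```

```text
tcp -83.5266376330942 144.14612312817758 0.09804424405342767 [-0.83360507  1.06141946 -1.66143829]
[425. 108.] 80109 (array([-18.5, 105.5]), array([ 98.9, 182.7]), 1.8) z 0.1353 tilt [-0.017  0.008] S -0.0689 0.0327
[323. 294.] 1884 (array([-87.8, 144.2]), array([17.2, 30.3]), 0.8) z 0.1377 tilt [ 0.07  -0.006] S -0.0962 -0.0789
tcp -82.81969317552637 144.1725859686003 0.0980523290111051 [ 1.18130659  0.12159218 -2.70064456]
[346. 125.] 710 (array([10.8, 84.2]), array([82.7, 48.9]), 2.7) z 0.1352 tilt [-0.002  0.004] S -0.0307 0.0526
[368. 132.] 743 (array([ 1.1, 35.5]), array([ 36.2, 100.2]), 89.3) z 0.135 tilt [ 0.005 -0.012] S -0.049 0.0512
```

View pics/w3.png

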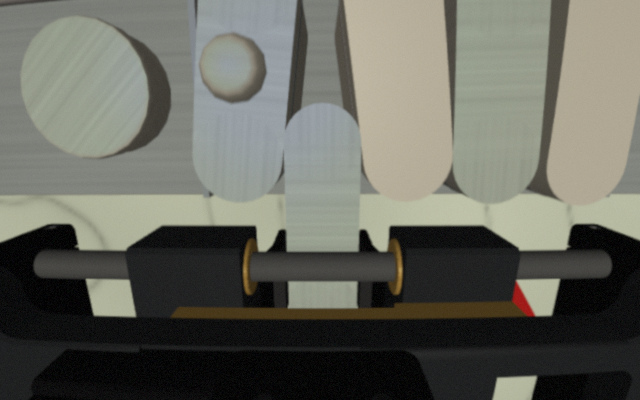

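The wrist view shows the tin nose (322,105) wedged between the knob case (240,150) and the white case (405,150). Both are sliding apart, slightly yawed, and forces are tiny. I'll continue.

Request:
play_rows --commands "0.133 -0.0123 0 0 0 0;0.133 -0.0123 0 0 0 0;0.133 -0.0123 0 0 0 0;0.133 -0.0123 0 0 0 0;0 0 0 0 0 0"

```text
time_s: 9.2
tcp_pos: [0.6242, 0.0865, 0.0979]
ee_rot: [[0.996, -0.094, 0.0], [-0.094, -0.996, -0.0], [0.0, 0.0, -1.0]]
wrist_force: [0.3, -0.2, -2.2]
gripper_width: 0.341
gripper_force: 30.0
```

```bash
python3 - <<'E'
from h import *
row('wrist','pics/w4.png')
E
```

```text
tcp -67.20825767020642 143.8359819561851 0.09790666116873406 [ 0.30682162 -0.21619003 -2.20874271]
[424. 119.] 89376 (array([ -2.8, 106.5]), array([ 98.1, 185.4]), 1.5) z 0.1353 tilt [-0.01   0.007] S -0.0529 0.0485
[322. 294.] 1883 (array([-71.4, 143.9]), array([30.4, 16.5]), 89.2) z 0.1376 tilt [ 0.067 -0.008] S -0.0796 -0.063
```

View pics/w4.png

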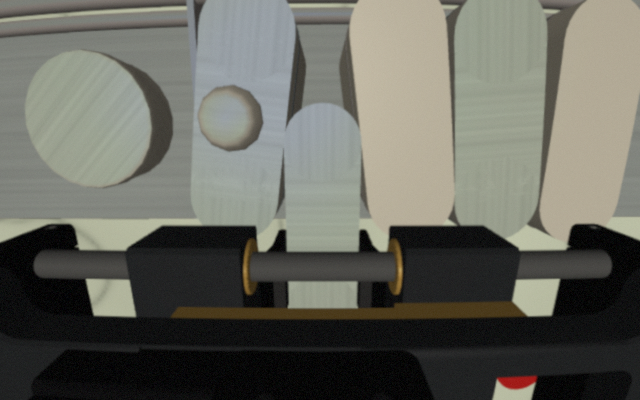

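The tin is about 60% in, at shelf x ≈ −43 mm. I'll go 4 mm more, set it down, release, and draw back straddling the tin.

Request:
play_rows --commands "0.133 -0.0123 0 0 0 0;0 0 -0.05 0 0 0;0 0 0 0 0 0"

```text
time_s: 9.55
tcp_pos: [0.6278, 0.086, 0.0965]
ee_rot: [[0.996, -0.094, 0.0], [-0.094, -0.996, -0.001], [0.0, 0.0, -1.0]]
wrist_force: [0.9, -2.8, -1.9]
gripper_width: 0.344
gripper_force: 30.0
```

Request:
play_rows --commands "0 0 0 0 0 0;0 0 0 0 0 0;0 0 0 0 0 0;0 0 0 0 0 0;0 0 0 0 0 0;0 0 0 0 0 0;-0.332 0.031 0 0 0 0;-0.332 0.031 0 0 0 0;-0.332 0.031 0 0 0 0;-0.332 0.031 0 0 0 0;-0.332 0.031 0 0 0 0;-0.332 0.031 0 0 0 0;0 0 0 0 0 0" --grip 50

```text
time_s: 10.85
tcp_pos: [0.5663, 0.0921, 0.0967]
ee_rot: [[0.996, -0.093, -0.001], [-0.093, -0.996, -0.0], [-0.001, 0.0, -1.0]]
wrist_force: [-0.3, -0.3, 0.2]
gripper_width: 0.576
gripper_force: 0.0
```

Request:
play_rows --commands "0 0 -0.13 0 0 0;0 0 -0.13 0 0 0;0 0 0 0 0 0;0 0 0 0 0 0;0 0 0 0 0 0;0 0 0 0 0 0;0 0 0 0 0 0;0 0 0 0 0 0" --grip 0

```text
time_s: 11.65
tcp_pos: [0.5679, 0.0921, 0.0888]
ee_rot: [[0.996, -0.093, 0.0], [-0.093, -0.996, 0.0], [0.0, -0.0, -1.0]]
wrist_force: [-0.5, -0.2, 0.3]
gripper_width: 0.02
gripper_force: 0.0
```

```bash
python3 - <<'E'
from h import *
row('wrist','pics/w5.png');row('top')
E
```

```text
tcp -123.77361459540055 144.14211359286054 0.0888492505696894 [-0.4593302  -0.21137299  0.32685325]
[222.  45.] 9603 (array([-31.2, 178.8]), array([33.7, 39.2]), 2.2) z 0.1353 tilt [0.013 0.028] S -0.0481 -0.0137
[436.  68.] 42799 (array([-48.8,  92. ]), array([ 73.8, 136.4]), 3.6) z 0.1352 tilt [0.004 0.003] S -0.0889 -0.0115
[314. 294.] 328 (array([-122.6,  147.4]), array([ 4.6, 14.2]), 89.9) z 0.1383 tilt [0.131 0.299] S -0.1297 -0.1155
[331. 294.] 330 (array([-122.2,  140.8]), array([14.5,  4.6]), 0.1) z 0.1383 tilt [ 0.088 -0.331] S -0.1295 -0.115
tcp -123.81575456197913 144.1377800163168 0.0888132792120946 [-0.55566112  0.59292082 -0.14750364]
[353. 130.] 1993 (array([ 2.2, 74.3]), array([113.7, 100.5]), 89.3) z 0.1351 tilt [ 0.004 -0.001] S -0.0486 0.0525
```

View pics/w5.png

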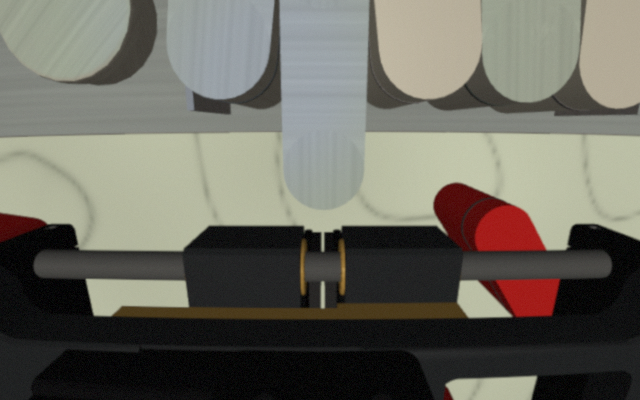

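The wrist view shows the tin's tail at (322,208), square in front of the closed fingers, and the cases upright. The tin's rear is at −89 mm and needs 39 mm more. Now I'll push.

Request:
play_rows --commands "0.332 -0.031 0 0 0 0;0.332 -0.031 0 0 0 0;0.133 -0.0123 0 0 0 0;0.133 -0.0123 0 0 0 0;0.133 -0.0123 0 0 0 0;0.133 -0.0123 0 0 0 0;0.133 -0.0123 0 0 0 0;0.133 -0.0123 0 0 0 0;0.133 -0.0123 0 0 0 0;0.133 -0.0123 0 0 0 0;0 0 0 0 0 0"

```text
time_s: 12.85
tcp_pos: [0.6207, 0.0873, 0.0889]
ee_rot: [[0.996, -0.093, 0.002], [-0.093, -0.996, 0.0], [0.002, -0.0, -1.0]]
wrist_force: [0.1, -0.1, -0.6]
gripper_width: 0.004
gripper_force: 0.0
```

```bash
python3 - <<'E'
from h import *
row('wrist');row('top')
E
```

```text
tcp -70.69493425037058 144.2827509947917 0.08888697252907798 [ 0.10223259 -0.14279355 -0.56094153]
[417. 113.] 99577 (array([ -5.8, 107.5]), array([ 93. , 184.1]), 1.7) z 0.1352 tilt [-0.001  0.002] S -0.0533 0.0424
[315. 294.] 311 (array([-70.3, 147.1]), array([ 4.4, 12.7]), 89.9) z 0.1384 tilt [0.02  0.023] S -0.0766 -0.0639
[329. 294.] 307 (array([-69.6, 141.5]), array([ 4.5, 15. ]), 90.0) z 0.1383 tilt [ 0.03  -0.036] S -0.0771 -0.0621
tcp -70.85060678415971 144.30728023948308 0.08901937409553407 [ 0.6289088  -0.01501433 -0.25112494]
[346. 123.] 673 (array([14.9, 82.8]), array([73.5, 49.1]), 2.2) z 0.1352 tilt [-0.001 -0.005] S -0.022 0.0517
[369. 132.] 727 (array([ 1.5, 35.4]), array([ 36.1, 100. ]), 90.0) z 0.1352 tilt [0.007 0.005] S -0.0485 0.0515
[334. 148.] 76 (array([-39.9, 100.3]), array([14.7, 22.1]), 0.3) z 0.1349 tilt [0.2   0.022] S -0.0473 -0.0324
```

Request:
play_rows --commands "0.1 -0.0092 0 0 0 0;0.1 -0.0092 0 0 0 0;0.1 -0.0092 0 0 0 0;0.033 -0.003 0 0 0 0;0.033 -0.003 0 0 0 0;0 0 0 0 0 0"

```text
time_s: 13.55
tcp_pos: [0.6308, 0.0862, 0.0887]
ee_rot: [[0.996, -0.093, 0.0], [-0.093, -0.996, 0.0], [0.0, -0.0, -1.0]]
wrist_force: [-0.7, -0.7, -0.8]
gripper_width: 0.005
gripper_force: 0.3
```

Request:
play_rows --commands "0.033 -0.003 0 0 0 0;0.033 -0.003 0 0 0 0;0 0 0 0 0 0"

```text
time_s: 13.85
tcp_pos: [0.6324, 0.086, 0.0887]
ee_rot: [[0.996, -0.093, -0.001], [-0.093, -0.996, -0.0], [-0.001, 0.0, -1.0]]
wrist_force: [-2.0, 0.6, 1.1]
gripper_width: 0.004
gripper_force: 0.9
```

Request:
play_rows --commands "0.033 -0.003 0 0 0 0;0 0 0 0 0 0"

```text
time_s: 14.05
tcp_pos: [0.6326, 0.0859, 0.0886]
ee_rot: [[0.996, -0.093, -0.002], [-0.093, -0.996, -0.0], [-0.002, 0.001, -1.0]]
wrist_force: [-5.0, 0.5, 2.5]
gripper_width: 0.01
gripper_force: 2.6
```

Request:
play_rows --commands "0.033 -0.003 0 0 0 0;0 0 0 0 0 0"

```text
time_s: 14.25
tcp_pos: [0.6327, 0.0858, 0.0886]
ee_rot: [[0.996, -0.093, -0.004], [-0.093, -0.996, -0.001], [-0.004, 0.001, -1.0]]
wrist_force: [-7.7, 0.4, 3.2]
gripper_width: 0.006
gripper_force: 3.8
```

Force is rising while the position holds, so the tin is against the back rail. I'll retreat and check.

Request:
play_rows --commands "-0.1 0.009 0 0 0 0;-0.5 0.046 0 0 0 0;-0.9 0.083 0 0 0 0;-0.9 0.083 0 0 0 0;-0.9 0.083 0.3 0 0 0;-0.9 0.083 0.6 0 0 0;-0.9 0.083 0.9 0 0 0;-0.5 0.04 0.9 0 0 0;0 0 0.9 0 0 0;0 0 0.5 0 0 0;0 0 0 0 0 0;0 0 0 0 0 0"

```text
time_s: 15.45
tcp_pos: [0.4668, 0.1013, 0.2115]
ee_rot: [[0.996, -0.094, 0.001], [-0.094, -0.996, 0.001], [0.001, -0.001, -1.0]]
wrist_force: [-0.3, 0.5, -0.8]
gripper_width: 0.007
gripper_force: 0.0
```

```bash
python3 - <<'E'
from h import *
row('wrist','pics/w6.png');row('top','pics/t6.png')
p=cv2.imread('pics/t6.png')[80:180,270:400];a=cv2.resize(p,None,fx=4,fy=4,interpolation=2)
b=cv2.resize(cv2.imread('pics/w6.png')[:240],(520,195));b=cv2.copyMakeBorder(b,0,0,0,0,cv2.BORDER_CONSTANT)
cv2.imwrite('pics/m6.png',np.vstack([a,b]))
E
```

```text
tcp -225.2631649037969 143.96388972486056 0.21148536881163635 [-0.25442827  0.46810405 -0.77472035]
tcp -225.66287504489287 143.69534577279623 0.21077545034911807 [-0.02404087 -0.80623713  0.12342125]
[334. 129.] 3600 (array([  2.5, 107.5]), array([180.5, 101.2]), 89.6) z 0.1352 tilt [0.006 0.   ] S -0.0486 0.0529
```

View pics/m6.png

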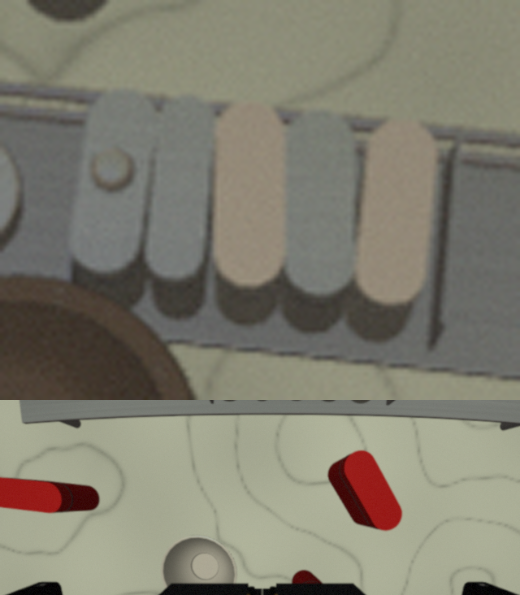

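The row is flush. The tin at (180,190) in the crop sits between the knob case and the white case, and all cases are upright within a 101 mm depth span. I'll hand it in.

```bash
python3 -c "
from station import r
print(r.finish_job())"
```

```text
the job is handed in; nothing more can be done
None
```

The tin stands upright against the back rail, directly right of the knob case and flush with the row, with the cases upright; the job is handed in after about 15.5 s, and no verdict was returned.

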